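# Put the check weights back on their rack in order of size

## Task

Put the four steel check weights back on the weight rack in order of size, one upright on the middle of each dark pad: the largest on the pad next to the tall post, then ever smaller to the smallest at the far end. Set each one down gently, let none topple or fall, and leave the white weighing dish where it is.

Things in the scene. Friction and masses are not known exactly. Their poses are not given: they have to be found in the camera images.
- weight_a: the largest of four plain steel check weights (an upright cylinder with a narrower knob on top): cylinder 46 mm across up to 55 mm above its base, a neck, then a knob 31 mm across; 84 mm high in all; about 0.75 kg. Origin: centre of its underside; z up its axis. Starts standing on the counter (z = 0).
- weight_b: the second largest of four plain steel check weights (an upright cylinder with a narrower knob on top): cylinder 36 mm across up to 42 mm above its base, a neck, then a knob 24 mm across; 64 mm high in all; about 0.36 kg. Origin: centre of its underside; z up its axis. Starts standing on the counter (z = 0).
- weight_c: the second smallest of four plain steel check weights (an upright cylinder with a narrower knob on top): cylinder 28 mm across up to 32 mm above its base, a neck, then a knob 19 mm across; 48 mm high in all; about 0.17 kg. Origin: centre of its underside; z up its axis. Starts standing on the counter (z = 0).
- weight_d: the smallest of four plain steel check weights (an upright cylinder with a narrower knob on top): cylinder 22 mm across up to 24 mm above its base, a neck, then a knob 15 mm across; 36 mm high in all; about 0.08 kg. Origin: centre of its underside; z up its axis. Starts standing on the counter (z = 0).
- seat_1: round dark pad, 52 mm across, flush in the top of the weight rack (aluminium rail 340 mm long, 60 mm wide, top 20 mm above the counter, fixed). Origin: centre of the pad on the rail's top face; z up, y along the rail. The four pads stand 60 mm apart in one straight row, in the order seat_1, seat_2, seat_3, seat_4, all alike; the rail's post may be beyond seat_1 or beyond seat_4.
- seat_2: round dark pad, 52 mm across, flush in the top of the weight rack (aluminium rail 340 mm long, 60 mm wide, top 20 mm above the counter, fixed). Origin: centre of the pad on the rail's top face; z up, y along the rail. The four pads stand 60 mm apart in one straight row, in the order seat_1, seat_2, seat_3, seat_4, all alike; the rail's post may be beyond seat_1 or beyond seat_4.
- seat_3: round dark pad, 52 mm across, flush in the top of the weight rack (aluminium rail 340 mm long, 60 mm wide, top 20 mm above the counter, fixed). Origin: centre of the pad on the rail's top face; z up, y along the rail. The four pads stand 60 mm apart in one straight row, in the order seat_1, seat_2, seat_3, seat_4, all alike; the rail's post may be beyond seat_1 or beyond seat_4.
- seat_4: round dark pad, 52 mm across, flush in the top of the weight rack (aluminium rail 340 mm long, 60 mm wide, top 20 mm above the counter, fixed). Origin: centre of the pad on the rail's top face; z up, y along the rail. The four pads stand 60 mm apart in one straight row, in the order seat_1, seat_2, seat_3, seat_4, all alike; the rail's post may be beyond seat_1 or beyond seat_4.
- post: fixed upright steel post with a black knob, 25 mm across and 72 mm high, standing on one end of the rack (the other end has only a low flat black cap, 6 mm high). 60 mm from the nearest pad, in line with the row. Origin: centre of its foot, on the rail's top face. It marks the end where the largest weight belongs.
- weigh_boat: loose white plastic weighing dish, 84 mm across, 16 mm high, lying on the counter to the right of the weights; a bystander. Origin: centre of its underside.

How it is judged:
By the outcome, as a careful person would: the job done as asked, in the order asked, and still so for the second after the job is handed in, with the robot touching nothing.
It also fails if it takes over 93 s, if anything falls off the work surface, if the arm or the gripper's body presses on something with over 40 N, if the wrist force passes 120 N, or if a joint passes its speed limit or range.

## Robot

A 6-joint arm with a two-finger parallel gripper is mounted at the origin on a cart in front of the work surface, level with it; the furniture and walls round the work are solid. World frame = base frame: x ahead of the robot, y to its left, z up, the work surface at z = 0. Lengths are in mm, angles in rad, forces in N, time in s.
With the tool pointing down it reaches from about 350 to 975 mm from the base axis. Payload 7.1 kg.
Tool frame: the origin (TCP) lies between the finger pads; the fingertips stand 14 mm ahead of it and the grasp point (between the pads) lies 5 mm behind it; z points along the fingers, y is the line along which they close (so a half turn about z gives the same grasp; the last joint's range is limited). The gripper opens to 88 mm and grips with 3 to 60 N. Pads are 20 mm wide; open, the fingers measure 115 mm over their backs; the gripper's body (75 mm by 178 mm) begins 61 mm behind the grasp point.
Start: joints at [-1.283, 0.423, 1.63, -0, 1.089, -0.019], TCP at [188.774, -595.793, 236.675] pointing down, gripper open.
Joint ranges: [-3, 3], [-0.9, 2.11], [0.09, 2.58], [-1.31, 4.45], [0.11, 2.69], [-2.54, 2.54]. Speed limits (rad/s): [2.39, 2.39, 3.01, 3.14, 3.14, 3.14].

## Interface

Orientations are given as a rotation vector (axis times angle).
In Python, from workcell import ctrl gives the robot as it stands. The module is installed in compiled form; this text tells all that it offers.
- The arm moves only by the tool servo_tool, never from a script. Its argument "plan" is a list of rows, each a list of 3 entries, a list of its own where there are three numbers: the closure, from 0 (fully open) to 1 (shut), then the shift along the world's x, y, z in mm, then the turn about the world's z in degrees. In form: [[hand, [x, y, z], yaw], ...]. A call has 1 to 10 rows; each row is the pose to reach, as a shift and turn from the pose commanded when the call began; what a row does not reach only later rows make up. A row lasts 1/12 s, in which the tool goes at most 41.7 mm and 7.16 degrees, less where a joint would pass 70% of its speed; a pose out of reach is approached as far as the arm can. A call with a gripper value outside its range is refused whole. The fingers move at their own pace and stop on an object; the grip force is fixed at half the most. Time passes only in rows, so rows that repeat a pose let the fingers close. It gives the time, the measured TCP pose, the force, the opening and the grip force at its end, in the units of the state.
- ctrl.get_obs(): the state, without advancing time (a new reading comes with each control period).
- ctrl.get_image(name): name is "scene" or "top"; returns the picture (384x512x3 uint8, blue, green, red); there is no depth.
- ctrl.camera_info(name): a dict with "fovy" (degrees; the focal length in pixels is half the picture's height over the tangent of half this angle, whatever the lens; pixels are square), "cx", "cy" (the principal point, pixels), "k1" (the pictures are not rectified: a ray, as slopes to the right and down, at radius r is drawn at 1 + k1 r^2 times it, then the intrinsics apply), "rvec" (rotation vector, rad) and "tvec" (3), from world to camera coordinates, as OpenCV has them. Camera axes: x right, y down, z forward; pixel columns grow to the right and rows downward; lengths in mm; the calibration is good to about 2 mm. A picture is of the moment at which its call begins. camera_info takes no time and is no camera call.
- ctrl.close_job(): hands the job in; it is judged then, once.
The state is a dict: "t": time; "qpos": joint angles; "qvel": joint speeds; "joint_torque": joint torques, N m; "ee_pos": TCP position; "orientation": TCP orientation; "ft_force": force on the tool from outside, world axes, zero at the start; "moment": the same for the moment, N m; "width": finger opening in mm; "grasp_force": force on a finger pad.
Only numpy, scipy, OpenCV 4.12 (cv2) and the standard library are available. Lean on these libraries where they do the work, as an engineer would, in place of code of your own. Each camera call takes 0.05 s, during which the arm holds its last target. There are 200 camera calls.

## Working session

There is one attempt and no reset: what is moved stays moved. The work goes in short steps, Python scripts to look and compute and a tool call to move; the robot and the scene stay as the last step left them, time stands still between calls to the robot, and variables do not carry over. Pictures are saved under pics/ and viewed, at most 14 in all, crops included, and the job is handed in when it is done.

Besides the shell and the picture viewer there is one more tool, called after "Call:" by a JSON object that holds its "fn" and its "kwargs", one argument or row to a line. servo_tool: Moves the arm, as the interface text tells. Its arguments: {"type":"object","properties":{"plan":{"type":"array"}},"required":["plan"]}

```bash
mkdir -p pics; cat > h.py <<'E'
import numpy as np, cv2
from workcell import ctrl
def snap(n,f):
    im=ctrl.get_image(n); cv2.imwrite(f'pics/{f}.png',im); return im
def cast(n,uv,z):
    c=ctrl.camera_info(n); f=192/np.tan(np.radians(c['fovy'])/2)
    R=cv2.Rodrigues(np.array(c['rvec'],float))[0]; t=np.array(c['tvec'],float)
    K=np.array([[f,0,c['cx']],[0,f,c['cy']],[0,0,1]])
    # distortion: r^2 of undistorted slopes, opencv model
    p=cv2.undistortPointsIter(np.array(uv,float).reshape(-1,1,2),K,np.array([c['k1'],0,0,0,0.]),None,None,(3,100,1e-10))[:,0]
    d=np.c_[p,np.ones(len(p))]@R; o=-R.T@t
    return o+d*((z-o[2])/d[:,2])[:,None]
E
python3 - <<'E'
from h import *
for n in('scene','top'):
    snap(n,n+'0'); c=ctrl.camera_info(n);print(c); print(cast(n,[[256,192]],0))
o=ctrl.get_obs();print({k:np.round(v,3) for k,v in o.items()})
E
```

```text
{'fovy': 57.215341056992465, 'cx': 250.4307211400521, 'cy': 193.368398068033, 'k1': -0.05794405921489757, 'rvec': array([ 0.95434386, -2.32061716,  1.25656225]), 'tvec': array([360.5834839 , 292.66094777, 579.02536029])}
[[ 610.7858904  -136.56688773    0.        ]]
{'fovy': 55.64439374771783, 'cx': 254.0650338367305, 'cy': 193.28866857967714, 'k1': -0.06775407469505063, 'rvec': array([ 2.17514539, -2.12484156,  0.18480956]), 'tvec': array([-58.16220909, 531.4392461 , 841.11299225])}
[[542.4763883  -51.25131728   0.        ]]
{'t': np.float64(0.1), 'qpos': array([-1.283,  0.424,  1.631, -0.   ,  1.089, -0.019]), 'qvel': array([-0.001, -0.003, -0.002,  0.001, -0.001,  0.001]), 'joint_torque': array([ 1.0000e-03, -5.4561e+01, -2.7432e+01,  6.5000e-02,  1.9000e-02,
       -0.0000e+00]), 'ee_pos': array([ 188.632, -595.344,  235.979]), 'orientation': array([-3.103, -0.48 ,  0.   ]), 'ft_force': array([-0.235, -1.035,  0.186]), 'moment': array([ 0.019, -0.016,  0.014]), 'grasp_force': np.float64(0.0), 'width': np.float64(87.669)}
```

View pics/top0.png

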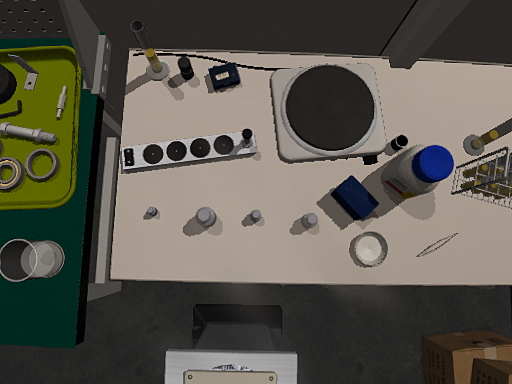

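View pics/scene0.png

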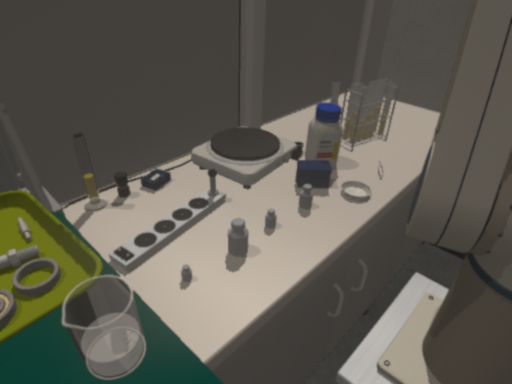

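Top view: post at (247,137), pads at (224,145), (200,148), (177,151), (153,154). Weights a, b, c and d are at (206,217), (310,221), (255,216) and (152,212), and the dish is at (368,249). The scene view agrees. I'll zoom in next.

```bash
python3 - <<'E'
from h import *
im=cv2.imread('pics/top0.png')
g=cv2.cvtColor(im,cv2.COLOR_BGR2GRAY)
# pads
m=(g<70).astype(np.uint8); m[:130]=0;m[172:]=0
n,l,s,c=cv2.connectedComponentsWithStats(m)
pads=[c[i] for i in range(1,n) if 120<s[i,4]<500 and 140<c[i][0]<240]
for i in range(1,n):
    if s[i,4]>60 and 110<c[i][0]<270: print(s[i],c[i].round(2),cast('top',[c[i]],20).round(1))
t=cv2.resize(im[195:240,135:335],None,fx=4,fy=4,interpolation=cv2.INTER_CUBIC)
s=cv2.imread('pics/scene0.png'); 
s2=cv2.resize(s[180:290,170:330],None,fx=4,fy=4,interpolation=cv2.INTER_CUBIC)[:,:640]
out=np.zeros((600,800,3),np.uint8); out[:180]=t; s2=cv2.resize(s2,(600,412)); out[185:597,:600]=s2
cv2.imwrite('pics/z.png',out)
E
```

```text
[242 130  10  18 130] [246.14 137.28] [[679.8 -22.7  20. ]]
[214 135  20  20 299] [223.33 144.49] [[659.2  34.6  20. ]]
[190 138  20  20 302] [199.63 147.58] [[649.6  94.3  20. ]]
[167 141  20  20 308] [176.14 150.56] [[640.4 153.4  20. ]]
[143 144  20  20 304] [152.6  153.77] [[630.6 212.6  20. ]]
[124 148  10  18 144] [128.58 156.99] [[620.9 273.2  20. ]]
[124 153 131  19 484] [185.49 162.95] [[608.8 128.   20. ]]
```

View pics/z.png

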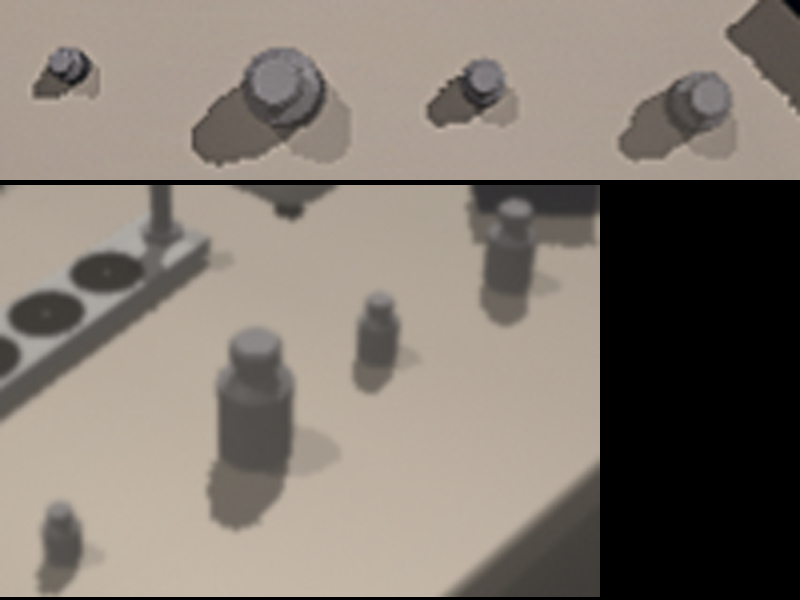

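Zoom: in the top crop the knob tops are at about d (60,61), a (277,83), c (486,78) and b (711,98). In the scene crop they are at about a (255,342), c (380,300), b (516,207) and d (60,510). I'll cast both views and compare them.

```bash
python3 - <<'E'
from h import *
T=dict(a=(277,83),b=(711,98),c=(486,78),d=(60,61)); S=dict(a=(255,342),b=(516,207),c=(380,300),d=(60,510))
H=dict(a=84,b=64,c=48,d=36)
for k in T:
    u=[135+(T[k][0]+.5)/4-.5,195+(T[k][1]+.5)/4-.5]; v=[170+S[k][0]/3.75-.5,180+(S[k][1]-185)/3.75-.5]
    print(k,cast('top',[u],H[k])[0].round(1),cast('scene',[v],H[k])[0].round(1))
# silhouettes in both views: steel is bluish, beige counter/shadow is not
for n in('top','scene'):
    im=cv2.imread(f'pics/{n}0.png').astype(int); d=im[...,0]-im[...,2]
    m=(d>-8).astype(np.uint8)
    nn,l,s,c=cv2.connectedComponentsWithStats(m)
    for i in range(1,nn):
        if 20<s[i,4]<1500: print(n,s[i],c[i].round(1))
E
```

```text
a [472.2  68.4  84. ] [474.6  70.6  84. ]
b [ 471.2 -183.6   64. ] [ 474.1 -184.6   64. ]
c [481.4 -51.6  48. ] [482.1 -50.1  48. ]
d [486.5 206.3  36. ] [486.8 205.8  36. ]
top [ 156   53  133   39 1061] [214.5  70.7]
top [  8  54  31  26 167] [23.2 64.2]
top [154  62  15  11  58] [163.4  67.5]
top [  0  64  17  40 461] [ 6.3 84.3]
top [  0 101  21  17  93] [ 12.6 111.1]
top [492 118  20  21 185] [504. 128.]
top [  0 123  56  19 264] [ 28.8 134. ]
top [391 135  17  18 185] [398.9 142.4]
top [464 137  20  19 139] [472.  147.4]
top [451 147  61  50 903] [489.9 170.8]
top [ 28 151  18  24  84] [ 33.7 159. ]
top [ 39 153  20  27  93] [ 52.2 169.5]
top [  0 157  13   5  21] [  6.  158.6]
top [  4 159  20  31 107] [ 17.6 177.7]
top [  0 165   8  15  38] [  1.9 169.5]
top [  1 169  15  15  26] [ 10.2 178.1]
top [462 170  17  13  55] [469.8 176.7]
top [ 330  175   49   46 1227] [354.3 198.5]
top [147 207  11   9  73] [151.9 211. ]
top [196 207  20  20 306] [205.5 216.5]
top [250 210  11  12 103] [255.1 215.3]
top [303 213  14  15 133] [310.4 219.2]
scene [143   0   7  11  24] [146.5   4.2]

[... 940 characters left out ...]
  23 538] [328.  112.2]
scene [167 126  10  13  29] [171.3 131.4]
scene [145 132  16  13  63] [153.3 138.5]
scene [318 140  14   8  93] [324.6 143.4]
scene [ 291  143   42   66 1284] [310.5 175.2]
scene [141 169  29  21 392] [155.4 179.2]
scene [113 172  15  15 148] [120.7 178.2]
scene [472 187  28  61 118] [487.  218.9]
scene [119 188  10   9  59] [123.6 192.1]
scene [ 51 210  68  66 439] [ 85.1 243. ]
scene [266 210   9  17 114] [270.4 218.5]
scene [229 219  18  37 477] [237.3 236.4]
scene [  0 256  19  12  68] [  9.3 261.8]
scene [183 266   7  15  61] [185.7 272.2]
scene [ 66 293  31  34 706] [ 80.2 311.9]
scene [104 304   9   8  24] [108.1 307.1]
scene [  0 310  14  17  73] [  5.6 318.4]
```

Call:
{"fn": "servo_tool", "kwargs": {
  "plan": [
    [0,[15,20,0],4],
    [0,[40,56,0],11],
    [0,[62,90,0],18],
    [0,[84,122,0],25],
    [0,[106,154,0],32],
    [0,[128,186,0],39],
    [0,[150,218,0],46],
    [0,[172,250,0],53],
    [0,[194,282,0],60],
    [0,[216,314,0],67]
  ]
}}

```text
t: 0.93
ee_pos: [405.3, -280.0, 236.6]
orientation: [-2.318, -2.121, 0.0]
ft_force: [0.3, -0.7, -0.5]
width: 87.7
grasp_force: 0.0
```

Call:
{"fn": "servo_tool", "kwargs": {
  "plan": [
    [0,[22,32,0],7],
    [0,[44,64,0],12],
    [0,[60,88,-20],14.6],
    [0,[67.7,97.8,-40],14.6],
    [0,[67.7,97.8,-60],14.6],
    [0,[67.7,97.8,-80],14.6],
    [0,[67.7,97.8,-90],14.6],
    [0,[67.7,97.8,-90],14.6],
    [0,[67.7,97.8,-90],14.6]
  ]
}}

```text
t: 1.68
ee_pos: [472.2, -184.1, 146.5]
orientation: [-2.036, -2.391, 0.001]
ft_force: [0.4, -0.2, -0.0]
width: 88.0
grasp_force: 0.0
```

```bash
python3 - <<'E'
from h import *
a=snap('top','top1'); b=snap('scene','scene1')
o=ctrl.get_obs();print({k:np.round(o[k],2) for k in('t','qpos','ee_pos','orientation','ft_force')})
im=cv2.imread('pics/scene0.png'); g=cv2.cvtColor(im,cv2.COLOR_BGR2GRAY)
m=(g<70).astype(np.uint8); m[:185]=0
n,l,s,c=cv2.connectedComponentsWithStats(m)
for i in range(1,n):
    if 60<s[i,4]<500 and 110<c[i][0]<240 and c[i][1]<260: print(s[i],c[i].round(2),cast('scene',[c[i]],20).round(1))
out=np.zeros((600,800,3),np.uint8)
out[:300,:]=cv2.resize(a[150:270,180:500],(800,300))
out[300:]=cv2.resize(b[160:280,230:390],(800,300)) if 0 else cv2.resize(b[140:290,150:350],(800,300)) 
cv2.imwrite('pics/z1.png',out)
E
```

```text
{'t': np.float64(1.78), 'qpos': array([-0.4 ,  0.38,  1.95, -0.  ,  0.81, -0.56]), 'ee_pos': array([ 473.  , -184.52,  147.61]), 'orientation': array([2.04, 2.39, 0.  ]), 'ft_force': array([ 0.25,  0.23, -0.16])}
[118 185  12  12 117] [123.06 190.4 ] [[850.9 144.4  20. ]]
[143 185  20   5  64] [152.94 186.36] [[811.4  73.7  20. ]]
[190 199  18   9 122] [198.28 202.89] [[660.3  33.   20. ]]
[173 209  18  10 131] [181.98 213.88] [[651.4  92.6  20. ]]
[155 221  19  11 157] [164.36 226.06] [[641.7 152.1  20. ]]
[135 234  20  12 187] [144.84 239.52] [[632.  212.1  20. ]]
[115 248  18  12  95] [123.51 253.77] [[623.8 270.9  20. ]]
```

View pics/z1.png

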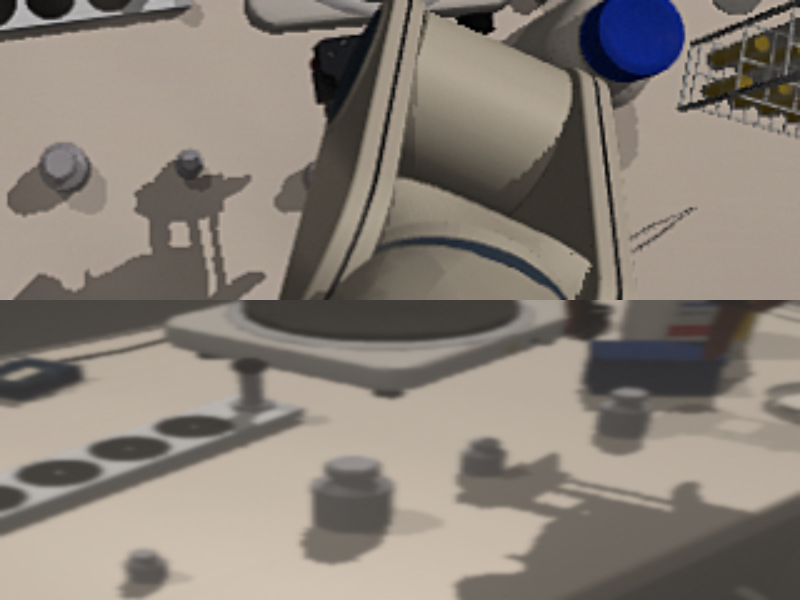

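Top view: the forearm hides b. Scene view: b is unobstructed and I can't see a gripper above it, so I'll check the whole picture.

View pics/scene1.png

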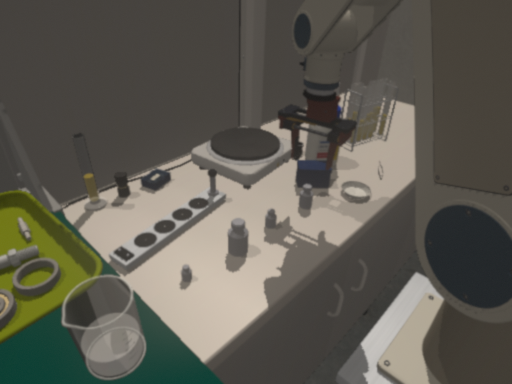

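Scene: the gripper is at (320,125), with its fingertips at about (297,157) and (340,165), above b at (306,195). I'll check the numbers.

```bash
python3 - <<'E'
from h import *
print(cast('scene',[[297,157],[340,165],[318,161]],133).round(0))
im=cv2.imread('pics/scene1.png');cv2.imwrite('pics/z2.png',cv2.resize(im[90:220,250:400],(690,598),interpolation=cv2.INTER_CUBIC))
E
```

```text
[[ 515. -183.  133.]
 [ 414. -228.  133.]
 [ 464. -205.  133.]]
```

View pics/z2.png

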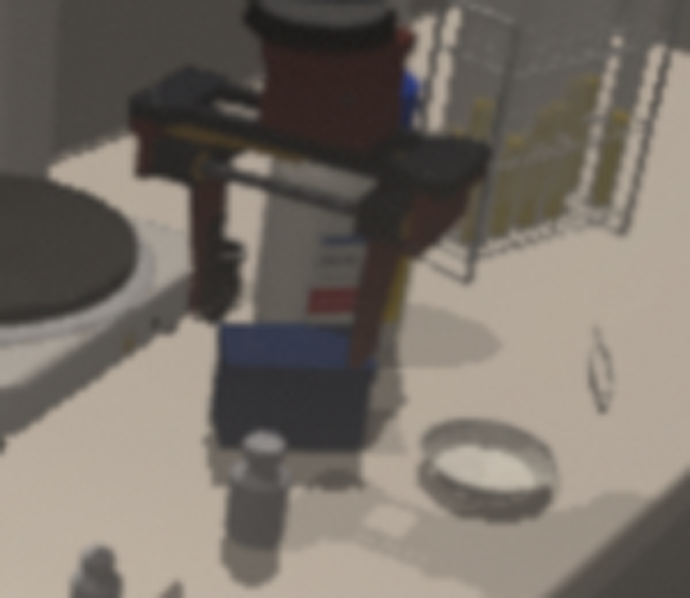

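Fingertips are at crop (208,315) and (362,362), so they straddle b within a few mm, and the blue box is lower than the gripper body. Descending.

Call:
{"fn": "servo_tool", "kwargs": {
  "plan": [
    [0,[0,0,-15],0],
    [0,[0,0,-40],0],
    [0,[0,0,-65],0],
    [0,[0,0,-90],0],
    [0,[0,0,-108],0],
    [0,[0,0,-119],0],
    [0,[0,0,-124.7],0],
    [0,[0,0,-124.7],0],
    [0.3,[0,0,-124.7],0],
    [0.5,[0,0,-124.7],0]
  ]
}}

```text
t: 2.62
ee_pos: [473.3, -184.4, 23.1]
orientation: [2.036, 2.39, 0.001]
ft_force: [-0.2, -0.2, 0.2]
width: 78.0
grasp_force: 0.0
```

Call:
{"fn": "servo_tool", "kwargs": {
  "plan": [
    [0.6,[0,0,0],0],
    [0.7,[0,0,0],0],
    [0.8,[0,0,0],0],
    [1,[0,0,0],0],
    [1,[0,0,0],0],
    [1,[0,0,0],0],
    [1,[0,0,0],0],
    [1,[0,0,0],0]
  ]
}}

```text
t: 3.28
ee_pos: [472.5, -184.0, 22.0]
orientation: [-2.037, -2.392, 0.0]
ft_force: [-0.7, -0.4, 2.9]
width: 35.5
grasp_force: 30.0
```

Call:
{"fn": "servo_tool", "kwargs": {
  "plan": [
    [1,[0,0,4],0],
    [1,[0,0,16],0],
    [1,[0,0,36],0],
    [1,[4,6,60],0],
    [1,[12,20,85],0],
    [1,[24,38,108],0],
    [1,[39,61,124],0],
    [1,[55,86,130],0],
    [1,[71,111,130],0],
    [1,[87,136,130],0]
  ]
}}

```text
t: 4.12
ee_pos: [560.1, -46.8, 153.7]
orientation: [2.036, 2.391, 0.001]
ft_force: [-0.1, -0.7, -3.2]
width: 35.1
grasp_force: 30.0
```

Call:
{"fn": "servo_tool", "kwargs": {
  "plan": [
    [1,[16,25,0],0],
    [1,[32,50,0],0],
    [1,[48,75,0],0],
    [1,[63,98,0],0],
    [1,[76,118,-5],0],
    [1,[85,132,-18],0],
    [1,[90,140,-35],0],
    [1,[91,141.5,-54],0],
    [1,[91,141.5,-73],0],
    [1,[91,141.5,-88],0]
  ]
}}

```text
t: 4.95
ee_pos: [649.6, 93.8, 63.0]
orientation: [-2.035, -2.392, 0.002]
ft_force: [-1.1, -0.2, -3.6]
width: 35.4
grasp_force: 30.0
```

Call:
{"fn": "servo_tool", "kwargs": {
  "plan": [
    [1,[0,0,-9],0],
    [1,[0,0,-14],0],
    [1,[0,0,-16],0],
    [1,[0,0,-16],0],
    [1,[0,0,-16],0]
  ]
}}

```text
t: 5.37
ee_pos: [651.1, 93.4, 48.9]
orientation: [2.036, 2.391, 0.002]
ft_force: [0.1, -0.2, -3.0]
width: 35.1
grasp_force: 30.0
```

```bash
python3 - <<'E'
from h import *
b=snap('scene','scene2')
o=ctrl.get_obs();print({k:np.round(o[k],2) for k in('t','ee_pos','orientation','ft_force','width','grasp_force')})
cv2.imwrite('pics/z3.png',cv2.resize(b[140:260,110:270],(800,600),interpolation=cv2.INTER_CUBIC))
E
```

```text
{'t': np.float64(5.42), 'ee_pos': array([651.17,  93.48,  48.99]), 'orientation': array([2.04, 2.39, 0.  ]), 'ft_force': array([-0.53, -0.17, -3.92]), 'width': np.float64(35.43), 'grasp_force': np.float64(30.0)}
```

View pics/z3.png

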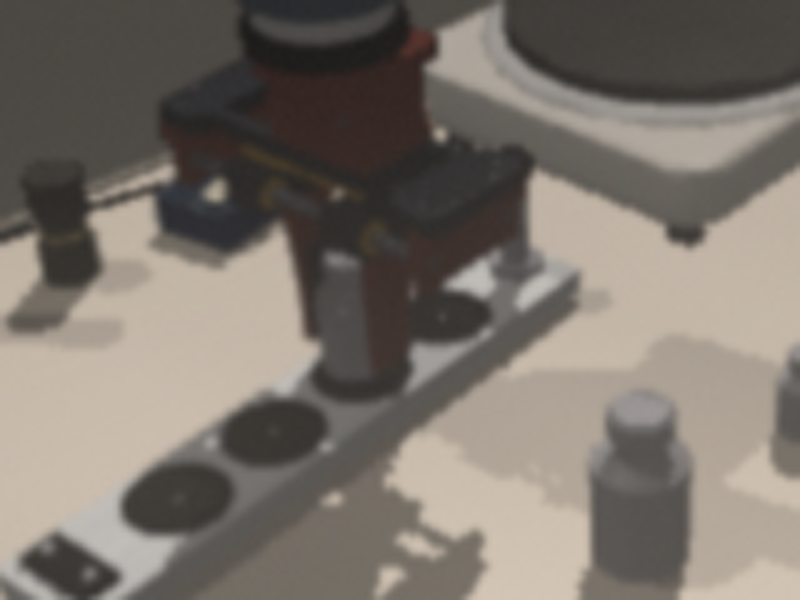

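The crop shows b held upright over the second pad at (360,380), centred on it to look at. Lowering it.

Call:
{"fn": "servo_tool", "kwargs": {
  "plan": [
    [1,[0,0,-2],0],
    [1,[0,0,-4],0],
    [1,[0,0,-5],0],
    [1,[0,0,-5.6],0],
    [1,[0,0,-6],0],
    [1,[0,0,-6],0],
    [1,[0,0,-6],0]
  ]
}}

```text
t: 6.0
ee_pos: [650.4, 93.5, 42.1]
orientation: [-2.036, -2.392, 0.0]
ft_force: [-1.4, -0.6, -1.7]
width: 35.4
grasp_force: 30.0
```

Call:
{"fn": "servo_tool", "kwargs": {
  "plan": [
    [0.55,[0,0,-6],0],
    [0.45,[0,0,-6],0],
    [0.35,[0,0,-6],0],
    [0.25,[0,0,-6],0],
    [0.25,[0,0,-6],0],
    [0.25,[0,0,-2],0],
    [0.25,[0,0,10],0],
    [0.25,[0,0,32],0],
    [0.1,[0,0,58],0],
    [0,[0,0,84],0]
  ]
}}

```text
t: 6.83
ee_pos: [650.3, 93.5, 127.7]
orientation: [-2.037, -2.392, 0.0]
ft_force: [0.3, -0.5, 0.1]
width: 75.8
grasp_force: 0.0
```

My lowering rows in that call were relative to the already lowered pose, so the hand went 6 mm lower while opening. I'll move off toward a and check b.

Call:
{"fn": "servo_tool", "kwargs": {
  "plan": [
    [0,[-8,-1,14],0],
    [0,[-28,-4,16],0],
    [0,[-54,-7,16],0],
    [0,[-80,-11,16],0],
    [0,[-106,-14,16],0],
    [0,[-132,-18,16],0],
    [0,[-156,-21,16],0],
    [0,[-171,-23,16],0],
    [0,[-177,-24,16],0],
    [0,[-177,-24,16],0]
  ]
}}

```text
t: 7.67
ee_pos: [472.8, 69.4, 142.9]
orientation: [2.036, 2.392, 0.001]
ft_force: [0.3, 0.3, 0.8]
width: 87.8
grasp_force: 0.0
```

```bash
python3 - <<'E'
from h import *
b=snap('scene','scene3');t=snap('top','top3')
o=ctrl.get_obs();print({k:np.round(o[k],2) for k in('t','ee_pos','ft_force','width')})
out=np.zeros((600,800,3),np.uint8)
out[:,:400]=cv2.resize(b[180:280,120:220],(400,400),interpolation=cv2.INTER_CUBIC)[:,:].repeat(1,0) if 0 else np.vstack([cv2.resize(b[180:255,150:250],(400,300),interpolation=cv2.INTER_CUBIC),cv2.resize(t[125:200,180:280],(400,300),interpolation=cv2.INTER_CUBIC)])
out[:300,400:]=cv2.resize(b[180:255,210:310],(400,300),interpolation=cv2.INTER_CUBIC)
out[300:,400:]=cv2.resize(t[175:250,160:260],(400,300),interpolation=cv2.INTER_CUBIC)
cv2.imwrite('pics/z4.png',out)
E
```

```text
{'t': np.float64(7.77), 'ee_pos': array([474.94,  69.67, 142.85]), 'ft_force': array([ 0.21, -0.26, -0.36]), 'width': np.float64(87.47)}
```

View pics/z4.png

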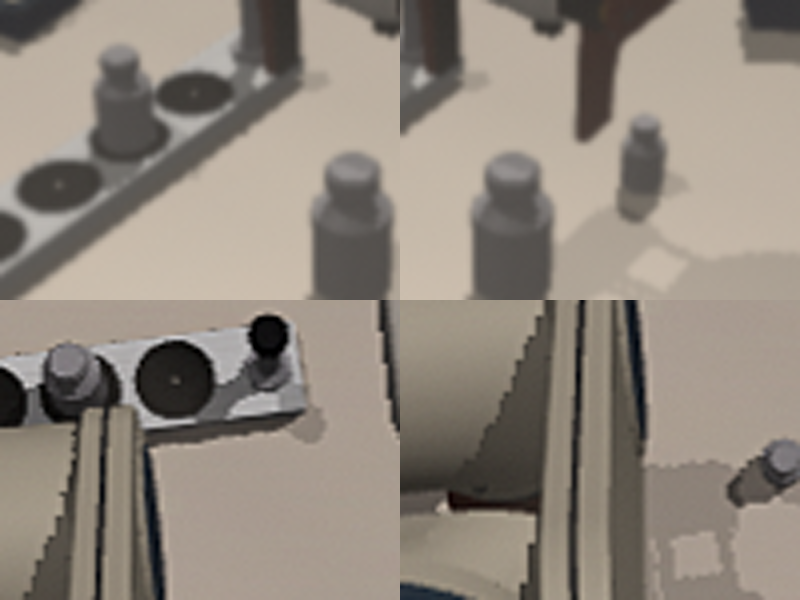

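b stands upright on pad 2, with its knob at scene crop (120,52) and top crop (70,63). Now picking a.

Call:
{"fn": "servo_tool", "kwargs": {
  "plan": [
    [0,[0,0,-15],0],
    [0,[0,0,-40],0],
    [0,[0,0,-65],0],
    [0,[0,0,-88],0],
    [0,[0,0,-104],0],
    [0,[0,0,-112],0],
    [0,[0,0,-112],0],
    [0.2,[0,0,-112],0],
    [0.35,[0,0,-112],0],
    [0.45,[0,0,-112],0]
  ]
}}

```text
t: 8.6
ee_pos: [474.5, 69.6, 31.0]
orientation: [2.036, 2.391, 0.002]
ft_force: [-0.9, -0.5, -0.5]
width: 71.5
grasp_force: 0.0
```

Call:
{"fn": "servo_tool", "kwargs": {
  "plan": [
    [0.55,[0,0,0],0],
    [0.7,[0,0,0],0],
    [1,[0,0,0],0],
    [1,[0,0,0],0],
    [1,[0,0,0],0],
    [1,[0,0,0],0],
    [1,[0,0,0],0],
    [1,[0,0,0],0]
  ]
}}

```text
t: 9.27
ee_pos: [473.9, 69.6, 30.4]
orientation: [2.036, 2.392, 0.001]
ft_force: [0.4, 0.2, 5.8]
width: 45.6
grasp_force: 30.0
```

```bash
python3 - <<'E'
from h import *
print(cast('scene',[[179.6,192.6]],84).round(1),cast('top',[[197.1,140.4]],84).round(1))
E
```

```text
[[651.8  92.7  84. ]] [[648.9  92.1  84. ]]
```

Call:
{"fn": "servo_tool", "kwargs": {
  "plan": [
    [1,[0,0,4],0],
    [1,[0,0,16],0],
    [1,[4,-1,34],0],
    [1,[14,-2.6,52],0],
    [1,[32,-6,68],0],
    [1,[54,-10.3,75],0],
    [1,[78,-15,75],0],
    [1,[102,-19.5,75],0],
    [1,[126,-24,75],0],
    [1,[148,-28.3,75],0]
  ]
}}

```text
t: 10.1
ee_pos: [621.5, 40.8, 104.1]
orientation: [-2.036, -2.391, 0.003]
ft_force: [0.5, -0.3, -5.6]
width: 45.5
grasp_force: 30.0
```

Call:
{"fn": "servo_tool", "kwargs": {
  "plan": [
    [1,[18,-3.4,0],0],
    [1,[31,-6,-2],0],
    [1,[37,-7.2,-12],0],
    [1,[38.3,-7.4,-26],0],
    [1,[38.3,-7.4,-38],0],
    [1,[38.3,-7.4,-46],0],
    [1,[38.3,-7.4,-49],0],
    [1,[38.3,-7.4,-49],0],
    [1,[38.3,-7.4,-49],0],
    [1,[38.3,-7.4,-49],0]
  ]
}}

```text
t: 10.93
ee_pos: [660.1, 34.0, 56.6]
orientation: [2.036, 2.392, 0.001]
ft_force: [0.3, 0.0, -6.4]
width: 45.6
grasp_force: 30.0
```

Call:
{"fn": "servo_tool", "kwargs": {
  "plan": [
    [1,[0,0,-2],0],
    [1,[0,0,-4],0],
    [1,[0,0,-5],0],
    [1,[0,0,-5.6],0],
    [1,[0,0,-6],0],
    [1,[0,0,-6],0],
    [1,[0,0,-6],0]
  ]
}}

```text
t: 11.52
ee_pos: [659.7, 33.8, 50.4]
orientation: [-2.037, -2.392, 0.0]
ft_force: [-2.9, -0.1, 0.5]
width: 45.7
grasp_force: 30.0
```

Call:
{"fn": "servo_tool", "kwargs": {
  "plan": [
    [0.45,[0,0,0],0],
    [0.4,[0,0,0],0],
    [0.35,[0,0,0],0],
    [0.25,[0,0,0],0],
    [0.25,[0,0,0],0],
    [0.2,[0,0,4],0],
    [0.15,[0,0,16],0],
    [0.1,[0,0,38],0],
    [0.1,[0,0,62],0],
    [0,[0,0,84],0]
  ]
}}

```text
t: 12.35
ee_pos: [660.0, 33.8, 136.0]
orientation: [2.036, 2.392, 0.001]
ft_force: [0.4, -0.1, 0.7]
width: 82.7
grasp_force: 0.0
```

Call:
{"fn": "servo_tool", "kwargs": {
  "plan": [
    [0,[-8,-4,0],0],
    [0,[-28,-13,0],0],
    [0,[-54,-26,0],0],
    [0,[-80,-38,0],0],
    [0,[-106,-51,0],0],
    [0,[-132,-63,-5],0],
    [0,[-156,-75,-15],0],
    [0,[-171,-82,-32],0],
    [0,[-178,-85,-50],0],
    [0,[-178,-85,-58],0]
  ]
}}

```text
t: 13.18
ee_pos: [478.5, -51.6, 74.7]
orientation: [-2.036, -2.389, 0.003]
ft_force: [-0.5, -0.3, -0.5]
width: 88.0
grasp_force: 0.0
```

```bash
python3 - <<'E'
from h import *
b=snap('scene','scene5');t=snap('top','top5')
out=np.vstack([cv2.resize(b[175:250,150:250],(800,300),interpolation=cv2.INTER_CUBIC) if 0 else np.hstack([cv2.resize(b[165:240,150:250],(400,300),interpolation=cv2.INTER_CUBIC),cv2.resize(b[170:245,220:320],(400,300),interpolation=cv2.INTER_CUBIC)]),
 np.hstack([cv2.resize(t[110:185,180:280],(400,300),interpolation=cv2.INTER_CUBIC),np.zeros((300,400,3),np.uint8)])])
cv2.imwrite('pics/z5.png',out)
E
```

```text
(no output)
```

View pics/z5.png

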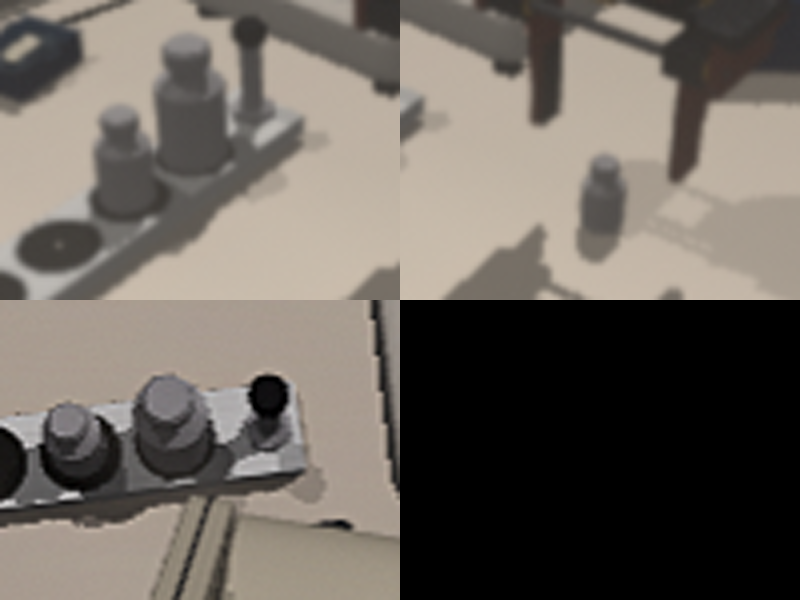

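a and b stand on their pads, with a's knob at scene crop (186,45) and top crop (168,98). The gripper straddles c at (603,195). Next I'll grasp c.

Call:
{"fn": "servo_tool", "kwargs": {
  "plan": [
    [0,[0,0,-12],0],
    [0,[0,0,-32],0],
    [0,[0,0,-49],0],
    [0,[0,0,-57],0],
    [0,[0,0,-57],0],
    [0.2,[0,0,-57],0],
    [0.35,[0,0,-57],0],
    [0.45,[0,0,-57],0],
    [0.55,[0,0,-57],0],
    [0.65,[0,0,-57],0]
  ]
}}

```text
t: 14.12
ee_pos: [482.2, -51.2, 19.6]
orientation: [2.036, 2.391, 0.001]
ft_force: [-0.6, 0.1, 0.4]
width: 57.9
grasp_force: 0.0
```

Call:
{"fn": "servo_tool", "kwargs": {
  "plan": [
    [0.75,[0,0,0],0],
    [0.85,[0,0,0],0],
    [1,[0,0,0],0],
    [1,[0,0,0],0],
    [1,[0,0,0],0],
    [1,[0,0,0],0],
    [1,[0,0,0],0]
  ]
}}

```text
t: 14.7
ee_pos: [481.8, -51.2, 19.0]
orientation: [2.037, 2.392, 0.0]
ft_force: [-0.4, -0.4, 0.1]
width: 27.1
grasp_force: 30.0
```

```bash
python3 - <<'E'
from h import *
print(cast('scene',[[196.1,175.9]],104).round(1),cast('top',[[221.6,134.1]],104).round(1))
E
```

```text
[[658.7  35.  104. ]] [[659.4  33.4 104. ]]
```

Call:
{"fn": "servo_tool", "kwargs": {
  "plan": [
    [1,[0,0,4],0],
    [1,[0,0,16],0],
    [1,[0,0,38],0],
    [1,[4,5,62],0],
    [1,[14,18,86],0],
    [1,[28,36,106],0],
    [1,[44,56,118],0],
    [1,[60,77,120],0],
    [1,[76,98,120],0],
    [1,[92,118,120],0]
  ]
}}

```text
t: 15.53
ee_pos: [574.2, 68.0, 139.6]
orientation: [2.036, 2.392, 0.0]
ft_force: [1.0, -0.5, -1.5]
width: 27.0
grasp_force: 30.0
```

Call:
{"fn": "servo_tool", "kwargs": {
  "plan": [
    [1,[16,21,0],0],
    [1,[32,41,0],0],
    [1,[47,60,0],0],
    [1,[59,76,-3],0],
    [1,[66,84,-14],0],
    [1,[67.2,86,-34],0],
    [1,[67.2,86,-56],0],
    [1,[67.2,86,-76],0],
    [1,[67.2,86,-90],0],
    [1,[67.2,86,-95],0]
  ]
}}

```text
t: 16.37
ee_pos: [639.1, 152.4, 41.3]
orientation: [-2.035, -2.39, 0.006]
ft_force: [0.7, 0.2, -2.0]
width: 27.1
grasp_force: 30.0
```

Call:
{"fn": "servo_tool", "kwargs": {
  "plan": [
    [1,[0,0,0],0],
    [1,[0,0,-2],0],
    [1,[0,0,-3.5],0],
    [1,[0,0,-4.5],0],
    [1,[0,0,-5],0],
    [1,[0,0,-5],0],
    [1,[0,0,-5],0]
  ]
}}

```text
t: 16.95
ee_pos: [641.2, 152.8, 39.4]
orientation: [2.036, 2.392, 0.001]
ft_force: [-1.3, 0.4, -1.7]
width: 27.1
grasp_force: 30.0
```

Call:
{"fn": "servo_tool", "kwargs": {
  "plan": [
    [1,[0,0,-0.6],0],
    [1,[0,0,-0.6],0],
    [0.63,[0,0,-0.6],0],
    [0.55,[0,0,-0.6],0],
    [0.4,[0,0,-0.6],0],
    [0.3,[0,0,-0.6],0],
    [0.25,[0,0,2],0],
    [0.2,[0,0,14],0],
    [0.15,[0,0,36],0],
    [0.1,[0,0,60],0]
  ]
}}

```text
t: 17.78
ee_pos: [640.2, 152.6, 99.4]
orientation: [-2.036, -2.391, 0.003]
ft_force: [0.6, -0.1, 0.1]
width: 75.7
grasp_force: 0.0
```

Call:
{"fn": "servo_tool", "kwargs": {
  "plan": [
    [0.1,[-6,2,4],0],
    [0,[-24,8,6],0],
    [0,[-48,16.5,6],0],
    [0,[-72,25,6],0],
    [0,[-98,34,6],0],
    [0,[-124,43,0],0],
    [0,[-144,50,-8],0],
    [0,[-154.4,53.2,-20],0],
    [0,[-154.4,53.2,-36],0],
    [0,[-154.4,53.2,-40],0]
  ]
}}

```text
t: 18.62
ee_pos: [484.5, 205.9, 57.7]
orientation: [-2.035, -2.392, 0.004]
ft_force: [0.2, -0.2, 0.3]
width: 87.7
grasp_force: 0.0
```

```bash
python3 - <<'E'
from h import *
b=snap('scene','scene6');t=snap('top','top6')
Z=lambda i:cv2.resize(i,(400,300),interpolation=cv2.INTER_CUBIC)
out=np.vstack([np.hstack([Z(b[175:250,120:220]),Z(b[205:280,140:240])]),np.hstack([Z(t[115:190,130:230]),Z(t[175:250,110:210])])])
cv2.imwrite('pics/z6.png',out)
E
```

```text
(no output)
```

View pics/z6.png

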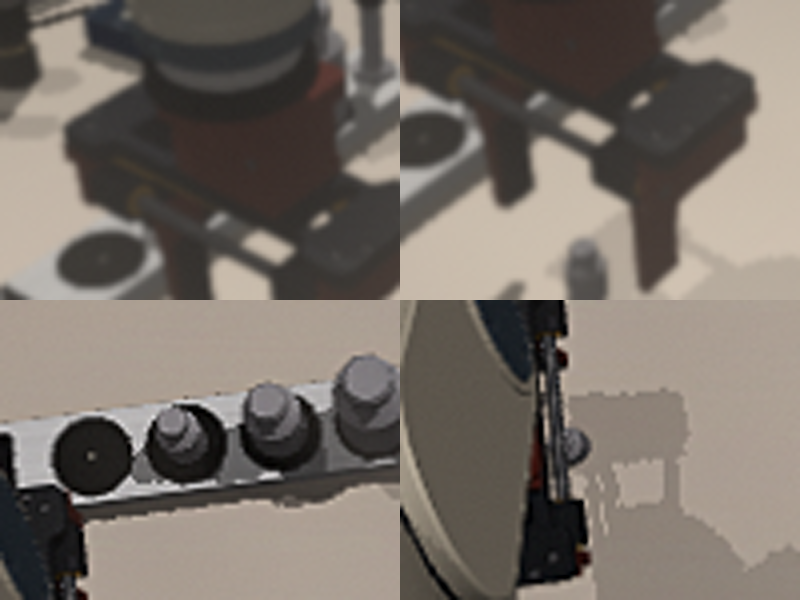

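c stands on pad 3 with its knob at top crop (172,120), and the fingers straddle d. Next I'll grasp d.

Call:
{"fn": "servo_tool", "kwargs": {
  "plan": [
    [0,[0,0,-10],0],
    [0,[0,0,-26],0],
    [0,[0,0,-37],0],
    [0,[0,0,-42],0],
    [0.2,[0,0,-42],0],
    [0.35,[0,0,-42],0],
    [0.5,[0,0,-42],0],
    [0.6,[0,0,-42],0],
    [0.65,[0,0,-42],0],
    [0.7,[0,0,-42],0]
  ]
}}

```text
t: 19.55
ee_pos: [486.9, 206.1, 17.4]
orientation: [2.036, 2.392, 0.001]
ft_force: [-0.1, 0.7, 0.4]
width: 51.7
grasp_force: 0.0
```

Call:
{"fn": "servo_tool", "kwargs": {
  "plan": [
    [0.78,[0,0,0],0],
    [0.84,[0,0,0],0],
    [0.9,[0,0,0],0],
    [1,[0,0,0],0],
    [1,[0,0,0],0],
    [1,[0,0,0],0],
    [1,[0,0,0],0]
  ]
}}

```text
t: 20.13
ee_pos: [486.6, 206.0, 17.0]
orientation: [2.037, 2.392, 0.0]
ft_force: [-1.3, 0.5, 1.2]
width: 21.1
grasp_force: 30.0
```

```bash
python3 - <<'E'
from h import *
print(cast('top',[[172.6,144.6]],68).round(1))
E
```

```text
[[641.9 152.9  68. ]]
```

Call:
{"fn": "servo_tool", "kwargs": {
  "plan": [
    [1,[0,0,4],0],
    [1,[0,0,16],0],
    [1,[2,0.1,34],0],
    [1,[10,0.4,50],0],
    [1,[26,1.1,60],0],
    [1,[48,2.1,60],0],
    [1,[70,3,60],0],
    [1,[92,4,60],0],
    [1,[112,4.9,60],0],
    [1,[130,5.7,60],0]
  ]
}}

```text
t: 20.97
ee_pos: [618.0, 211.8, 78.2]
orientation: [2.036, 2.392, 0.001]
ft_force: [-1.0, -0.1, -1.2]
width: 21.1
grasp_force: 30.0
```

Call:
{"fn": "servo_tool", "kwargs": {
  "plan": [
    [1,[11,0.5,0],0],
    [1,[14.7,0.6,-6],0],
    [1,[14.7,0.6,-18],0],
    [1,[14.7,0.6,-28],0],
    [1,[14.7,0.6,-34],0],
    [1,[14.7,0.6,-36.5],0],
    [1,[14.7,0.6,-38.5],0],
    [1,[14.7,0.6,-40],0],
    [1,[14.7,0.6,-40.5],0],
    [1,[14.7,0.6,-40.5],0]
  ]
}}

```text
t: 21.8
ee_pos: [630.9, 212.4, 37.0]
orientation: [-2.036, -2.392, 0.0]
ft_force: [-1.6, -0.6, 0.6]
width: 20.8
grasp_force: 30.0
```

Call:
{"fn": "servo_tool", "kwargs": {
  "plan": [
    [1,[0,0,0],0],
    [0.7,[0,0,0],0],
    [0.65,[0,0,0],0],
    [0.5,[0,0,0],0],
    [0.35,[0,0,0],0],
    [0.3,[0,0,2],0],
    [0.25,[0,0,12],0],
    [0.2,[0,0,34],0],
    [0.15,[0,0,58],0],
    [0.1,[0,0,80],0]
  ]
}}

```text
t: 22.63
ee_pos: [631.3, 212.3, 118.1]
orientation: [2.037, 2.392, 0.0]
ft_force: [0.3, 0.2, 0.3]
width: 73.7
grasp_force: 0.0
```

Call:
{"fn": "servo_tool", "kwargs": {
  "plan": [
    [0,[-10,0,15],0],
    [0,[-35,-10,35],0],
    [0,[-65,-25,55],0],
    [0,[-95,-45,75],0],
    [0,[-120,-70,90],0],
    [0,[-145,-105,100],0],
    [0,[-165,-140,100],0],
    [0,[-180,-175,100],0],
    [0,[-190,-210,100],0],
    [0,[-200,-240,100],0]
  ]
}}

```text
t: 23.47
ee_pos: [430.3, -29.3, 217.6]
orientation: [2.035, 2.391, 0.001]
ft_force: [0.9, -0.1, -0.5]
width: 87.9
grasp_force: 0.0
```

Call:
{"fn": "servo_tool", "kwargs": {
  "plan": [
    [0,[0,-35,0],0],
    [0,[0,-70,0],0],
    [0,[0,-105,0],0],
    [0,[0,-140,0],0],
    [0,[0,-170,0],0],
    [0,[0,-185,0],0],
    [0,[0,-190,0],0]
  ]
}}

```text
t: 24.05
ee_pos: [431.4, -220.1, 217.3]
orientation: [2.039, 2.388, 0.0]
ft_force: [0.3, -0.7, -1.1]
width: 87.9
grasp_force: 0.0
```

```bash
python3 - <<'E'
from h import *
b=snap('scene','scene7');t=snap('top','top7')
o=ctrl.get_obs();print({k:np.round(o[k],2) for k in('t','ee_pos','ft_force','width')})
out=np.vstack([cv2.resize(b[165:265,100:260],(480,300),interpolation=cv2.INTER_CUBIC),cv2.resize(t[115:215,115:275],(480,300),interpolation=cv2.INTER_CUBIC)])
out=np.hstack([out,np.vstack([cv2.resize(t,(320,240)),np.zeros((360,320,3),np.uint8)])])
cv2.imwrite('pics/z7.png',out)
E
```

```text
{'t': np.float64(24.15), 'ee_pos': array([ 431.18, -218.18,  216.89]), 'ft_force': array([-1.  ,  0.16,  1.04]), 'width': np.float64(87.94)}
```

View pics/z7.png

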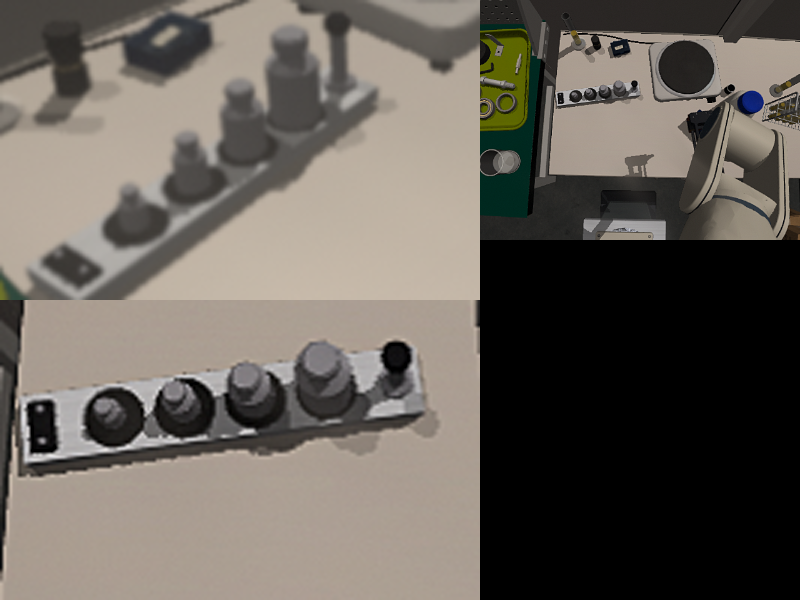

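All four stand upright in descending order from the post. Knob tops are at scene crop d (130,188), c (187,138), b (239,88), a (290,36), and top crop d (105,105), c (174,90), b (244,74), a (321,54).

```bash
python3 - <<'E'
from h import *
S=[(290,36),(239,88),(187,138),(130,188)];T=[(321,54),(244,74),(174,90),(105,105)]
P=[(659.8,33.8),(650.5,93.5),(641,152.8),(631.3,212.3)]
for s,t,h,p in zip(S,T,(104,84,68,56),P):
    f=lambda q,o:[[o[0]+(q[0]+.5)/3-.5,o[1]+(q[1]+.5)/3-.5]]
    a=cast('scene',f(s,(100,165)),h)[0,:2]-p;b=cast('top',f(t,(115,115)),h)[0,:2]-p
    print(a.round(1),b.round(1))
E
```

```text
[-4.4  3.2] [ 3.1 -0.5]
[-3.1  3.3] [1.  1.4]
[-1.7  1. ] [ 0.7 -0.1]
[-0.3 -0.8] [ 0.  -1.6]
```

All four are within about 2 mm of the pad centres when the two views are averaged, so I'm handing in.

```bash
python3 -c "
from workcell import ctrl
print(ctrl.close_job())"
```

```text
the job is handed in; nothing more can be done
None
```

The four weights stand upright on their pads, largest next to the post down to smallest, each within about 2 mm of centre by camera; the arm never went near the dish, and the job was handed in at about 24 s, though when I released weight_b the open hand briefly dipped 6 mm too low, with no visible effect.

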